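# Clamp a specimen box in the gluing jig

## Task

The freshly glued clear specimen box has to be pressed in the wooden jig while it sets. Push the box along the channel, without picking it up, until it is fully home against the end stop; then push the clamp's lever over past centre so that it snaps to its other position and the rubber pad holds the box down. Work the clamp by its lever, not by its arm, leave the stones and the pen beside the jig alone, and move clear when done.

Things in the scene. Friction and masses are not known exactly. Their poses are not given: they have to be found in the camera images.
- jig: Fixed plywood jig, board 15 mm thick, upper face z = 15 mm. Origin: on the table under the box's home place; jig x runs along the channel to the end stop, y points from the channel to the toggle clamp, z is up. Board: x -110 to 45, y -40 to 40 mm; under the clamp x -35 to 45, y 40 to 185 mm. Clamp bracket, steel: y 95 to 157 mm, |x| under 14 mm, up to z = 91 mm.
- thumbnail_box: Loose clear specimen box with a black foot, a small white crystal inside, 38 x 38 mm, 35 mm high, about 60 g, lid glued shut. Origin: centre of its underside. It stands on the board in the channel, 55 to 85 mm short of home (towards jig -x), sides parallel to the channel within 0.05 rad.
- home (a point): Where the box's origin belongs: on the board, box touching the end stop, below the closed clamp's pad. The channel is 44 mm wide between two wooden rails 12 mm wide that rise 12 mm above the board, from jig x = -98 to 17 mm, open at its -x mouth. The stop's face is 19 mm beyond this point, 22 mm high above the board.
- clamp_lever (a joint): Toggle lever angle, rad. 0: open, leaning 32 degrees from vertical to jig +y (away from the channel). 1.13: closed, leaning 32 degrees to jig -y. It grows as the lever is pushed to jig -y. A spring drives it from dead centre (0.565, upright) to either end, where it stays. A level push of 8 to 15 N at its grip moves it.
- lever_tip (a point): On the lever's axis, 100 mm from its pivot, 12 mm below its end. Black rubber grip 14 to 24 mm thick over the outer 57 mm, steel rod 10 mm below. The pivot's axis lies along jig x at jig y = 140, z = 80 mm; the lever swings in the plane jig x = 0. Tip when open: jig y = 194, z = 164 mm; closed: y = 86, z = 164 mm.
- clamp_arm: Steel holding arm, 14 x 12 mm bar reaching 122 mm from its pivot (its origin) at jig y = 110, z = 75 mm. Linked to the lever: upright (to z = 200 mm) while open, it swings down over the channel and lies level when closed.
- clamp_pad: Sprung rubber-tipped spindle, 18 mm across, on the arm 110 mm from the arm's pivot. Origin: centre of its pressing face. Open, it points from the upright arm towards the channel, at jig y = 85 mm; closed, it presses on the middle of the box's top with about 3 N.
- garnet: Loose dark red garnet crystal about 40 mm, on the table at the side of the jig away from the clamp, not to be disturbed. Origin: centre of its underside.
- fluorite_cubes: Loose dark green fluorite, 33 x 49 x 35 mm, on the table at the side of the jig away from the clamp, not to be disturbed. Origin: centre of its underside.
- marker_pen: Loose marker pen, 131 mm long, 14 mm thick, on the table behind the end stop, not to be disturbed. Origin: centre of its underside.
Not all that is in view belongs to the job. What is shaped like the thumbnail_box but orange is not meant.

How it is judged:
By the outcome, as a careful person would: the job done as asked, in the order asked, and still so for the second after the job is handed in, with the robot touching nothing.
It also fails if it takes over 58 s, if anything falls off the work surface, if the arm or the gripper's body presses on something with over 40 N, if the wrist force passes 120 N, or if a joint passes its speed limit or range.

## Robot

A 6-joint arm with a two-finger parallel gripper is mounted at the origin on a cart in front of the work surface, level with it; the furniture and walls round the work are solid. World frame = base frame: x ahead of the robot, y to its left, z up, the work surface at z = 0. Lengths are in m, angles in rad, forces in N, time in s.
With the tool pointing down it reaches from about 0.325 to 0.925 m from the base axis. Payload 3.1 kg.
Tool frame: the origin (TCP) lies at the very end of the fingers, on their centre line; the grasp point (between the pads) lies 19 mm behind it; z points along the fingers, y is the direction in which the jaws open and shut (so a half turn about z gives the same grasp; the last joint's range is limited). The gripper opens to 85 mm and grips with 20 to 120 N. Pads are 22 mm wide; open, the fingers measure 114 mm over their backs; the gripper's body (76 mm by 85 mm) begins 54 mm behind the grasp point. The pads swing forward as they close: fully open they stand 13 mm farther back than shut.
Start: joints at [-1.216, 0.217, 1.613, -0, 1.311, -0.112], TCP at [0.281, -0.558, 0.231] pointing down, gripper open.
Joint ranges: [-2.75, 2.75], [-0.78, 2.1], [0.31, 2.55], [-1.13, 4.27], [0.13, 2.63], [-2.58, 2.58]. Speed limits (rad/s): [2.79, 2.79, 3.14, 3.14, 3.14, 3.14].

## Interface

Orientations are given as a unit quaternion [x, y, z, w].
In Python, from workcell import env gives the robot as it stands. The module is installed in compiled form; this text tells all that it offers.
- The arm moves only by the shell command python3 -m creep 'ROWS' [OPENING] [FORCE]. ROWS is JSON, a list of rows, each an object with "linear": the shift along the tool's x, y, z each as a share of 400 mm, from -1 to 1, a list of three; "twist": the turn, a rotation vector about the tool's x, y, z each as a share of 60 degrees, from -1 to 1, a list of three. A call has 1 to 12 rows; each row is the pose to reach, as a shift and turn from the pose commanded when the call began, along the tool's axes at that moment; what a row does not reach only later rows make up. A row lasts 1/8 s, in which the tool goes at most 62.5 mm and 10.7 degrees, less where a joint would pass 70% of its speed; a pose out of reach is approached as far as the arm can. A call with a number of a shift or a turn outside -1 to 1 is refused whole. A call with a gripper value outside its range is refused whole. OPENING is the opening, from -1 (shut) to 1 (fully open), set as the call begins (- or left out, the last holds). The fingers move at their own pace and stop on an object; FORCE is the grip in N (left out, the last holds). Time passes only in rows, so rows that repeat a pose let the fingers close. It gives the time, the measured TCP pose, the force and the opening at its end, in the units of the state.
- env.observe(): the state, without advancing time (a new reading comes with each control period).
- env.read_camera(name): name is "scene" or "top"; returns (picture, depth): 384x512x3 uint8, red, green, blue; 384x512 float32, m along the optical axis (not along the pixel's ray), 0 where there is no reading.
- env.camera_info(name): a dict with "intrinsics" (3x3 intrinsics, pixels), "k1" (the pictures are not rectified: a ray, as slopes to the right and down, at radius r is drawn at 1 + k1 r^2 times it, then the intrinsics apply), "world_to_cam" (4x4, takes a point from world to camera coordinates). Camera axes: x right, y down, z forward; pixel columns grow to the right and rows downward; lengths in m; the calibration is good to about 2 mm. A picture is of the moment at which its call begins. camera_info takes no time and is no camera call.
- env.hand_in(): hands the job in, once; it reports no verdict.
Trained networks look in the newest picture that a camera, given by its name, has taken for a name from the list of things; names that differ only in an ending like _2 or _b are one class to them, and where a whole thing is asked for, a point or a joint stands for the part that bears it (a point fixed in the world has none). Each returns a list of dicts, best first, with "conf" (0 to 1); they miss things now and then, are a little off and sometimes report something else, mostly with a low value. They report only what shows in the picture. A call takes as long as a camera call. They do not tell look-alikes from the thing itself.
- env.find_in(camera, name): "bbox" ([left, top, width, height] in pixels, round what is visible of it).
- env.masks_of(camera, name): "pixels" (384x512 bool, what is visible of it) and "bbox" ([left, top, width, height] in pixels, round what is visible of it).
- env.mark_of(camera, name): "centre" ([column, row] in pixels: a listed point, or the origin of a listed thing).
The state is a dict: "t": time; "joint_pos": joint angles; "dq": joint speeds; "joint_torque": joint torques, N m; "tcp_pos": TCP position; "ee_rot": TCP orientation; "force": force on the tool from outside, world axes, zero at the start; "torque": the same for the moment, N m; "width": finger opening in m.
Only numpy, scipy, OpenCV 4.12 (cv2) and the standard library are available. Lean on these libraries where they do the work, as an engineer would, in place of code of your own. Each camera call takes 0.05 s, during which the arm holds its last target.

## Working session

There is one attempt and no reset: what is moved stays moved. The work goes in short steps, Python scripts to look and compute and a shell command to move; the robot and the scene stay as the last step left them, time stands still between calls to the robot, and variables do not carry over. Pictures are saved under pics/ and viewed, and the job is handed in when it is done.

```bash
mkdir -p pics; cat > h.py <<'E'
import numpy as np, cv2
from workcell import env
def snap(n,f):
    im,d=env.read_camera(n); cv2.imwrite('pics/'+f+'.png',im[:,:,::-1]); np.save('pics/'+f+'.npy',d); return im,d
def undist(n,uv):
    ci=env.camera_info(n);K=np.array(ci['intrinsics'],float)
    D=np.array([ci['k1'],0,0,0,0.]); return cv2.undistortPoints(np.array(uv,float).reshape(-1,1,2),K,D).reshape(-1,2)
def ray(n,uv):
    T=np.array(env.camera_info(n)['world_to_cam']);R,t=T[:3,:3],T[:3,3]
    s=undist(n,uv); d=np.c_[s,np.ones(len(s))]@R; return -R.T@t,d
def onz(n,uv,z):
    c,d=ray(n,uv); return c+d*((z-c[2])/d[:,2])[:,None]
def dep(n,uv,dd):
    c,d=ray(n,uv); return c+d*np.array(dd).reshape(-1,1)
def proj(n,P):
    T=np.array(env.camera_info(n)['world_to_cam']);ci=env.camera_info(n)
    rv=cv2.Rodrigues(T[:3,:3])[0]
    return cv2.projectPoints(np.array(P,float).reshape(-1,1,3),rv,T[:3,3],np.array(ci['intrinsics'],float),np.array([ci['k1'],0,0,0,0.]))[0].reshape(-1,2)
E
python3 - <<'E'
from h import *
for n in('scene','top'):
    snap(n,n+'0')
    ci=env.camera_info(n); T=np.array(ci['world_to_cam']); print(n,-T[:3,:3].T@T[:3,3],T[2,:3],ci['intrinsics'],ci['k1'])
    for k in('thumbnail_box','home','lever_tip','clamp_arm','clamp_pad','garnet','fluorite_cubes','marker_pen','jig'):
        print(k,[(np.round(r['centre']),round(r['conf'],2)) for r in env.mark_of(n,k)][:4])
print(env.observe())
E
```

```text
scene [-0.06331959 -0.86999106  0.60920444] [ 0.63108488  0.58753593 -0.50649127] [[445.72131227   0.         260.56613368]
 [  0.         445.72131227 186.5489764 ]
 [  0.           0.           1.        ]] -0.14207488750381642
thumbnail_box [(array([215., 273.]), 0.95), (array([245., 235.]), 0.78), (array([290., 315.]), 0.67), (array([320., 247.]), 0.58)]
home [(array([276., 224.]), 0.9)]
lever_tip [(array([234., 137.]), 0.54)]
clamp_arm []
clamp_pad []
garnet [(array([285., 253.]), 0.82)]
fluorite_cubes [(array([321., 245.]), 0.64)]
marker_pen []
jig [(array([271., 232.]), 0.81)]
top [ 0.45006426 -0.2957905   0.99500913] [ 0.10246019 -0.02753651 -0.9943559 ] [[383.55340402   0.         253.45304492]
 [  0.         383.55340402 190.90475584]
 [  0.           0.           1.        ]] -0.056684659317136905
thumbnail_box [(array([256., 255.]), 0.58), (array([327., 254.]), 0.57), (array([244., 209.]), 0.55)]
home [(array([255., 183.]), 0.82)]
lever_tip [(array([170., 147.]), 0.68)]
clamp_arm [(array([208., 166.]), 0.75)]
clamp_pad [(array([217., 162.]), 0.55)]
garnet [(array([284., 2
[... 177 characters left out ...]
82.]), 0.69)]
{'t': 1.0, 'joint_pos': array([-1.21620399e+00,  2.16880561e-01,  1.61338591e+00,  5.48186244e-06,
        1.31127060e+00, -1.12203521e-01]), 'dq': array([ 7.89720986e-05,  9.36915946e-04,  2.81182437e-03,  2.79607851e-04,
        2.11108103e-03, -1.02627451e-03]), 'joint_torque': array([ 2.22472357e-05, -3.96902883e+01, -3.04264927e+01, -1.75167779e-04,
        7.17226903e-04,  7.09095204e-06]), 'tcp_pos': array([ 0.2812964 , -0.55815176,  0.2313197 ]), 'ee_rot': array([9.72886287e-01, 2.31283965e-01, 5.98972038e-06, 2.72678225e-05]), 'force': array([-0.41004488, -0.04036053, -0.25484302]), 'torque': array([-0.02191749, -0.03769348, -0.01941424]), 'width': 0.08547022067767253}
```

View pics/scene0.png

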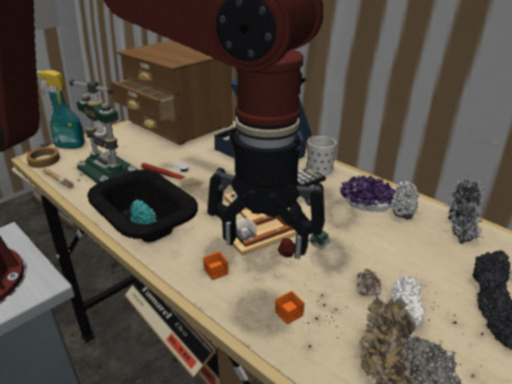

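View pics/top0.png

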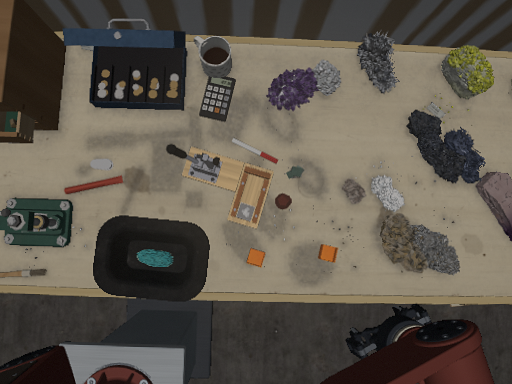

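```bash
python3 - <<'E'
import cv2
a=cv2.imread('pics/top0.png')[120:280,130:350]; cv2.imwrite('pics/top0c.png',cv2.resize(a,None,fx=3.5,fy=3.5,interpolation=cv2.INTER_CUBIC))
a=cv2.imread('pics/scene0.png')[110:340,170:370]; cv2.imwrite('pics/scene0c.png',cv2.resize(a,None,fx=2.6,fy=2.6,interpolation=cv2.INTER_CUBIC))
E
```

```text
(no output)
```

View pics/top0c.png

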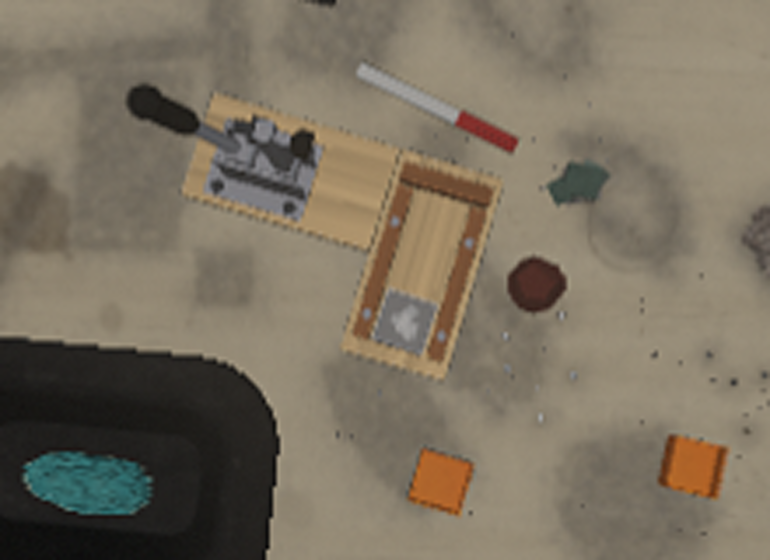

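View pics/scene0c.png

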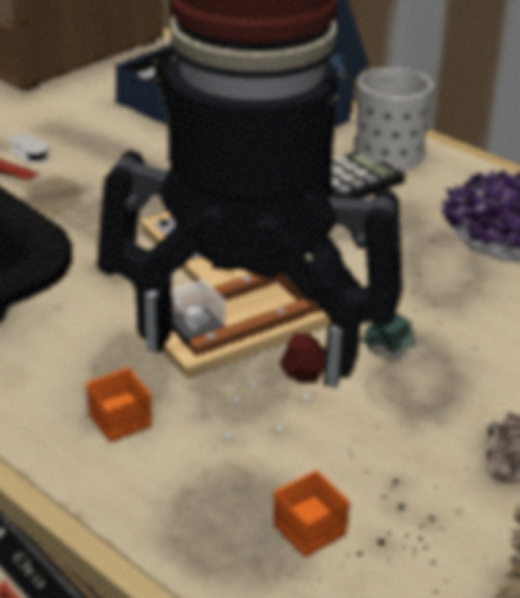

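The top view shows the clear box at top (245,212), in the channel mouth. The look-alikes are the orange open boxes at (256,257) and (328,253), which I reject: the crop shows the clear box with a white crystal between the rails. The clamp is open, with its lever tip at about (172,149). The garnet is at (284,201), the fluorite at (295,172) and the pen at (255,150).

```bash
cat >> h.py <<'E'
def fitjig(crop,J,z=.015):
    uv=np.array(crop)/3.5+[130,120]; W=onz('top',uv,z)[:,:2]; J=np.array(J)/1e3
    jc,wc=J.mean(0),W.mean(0); U,S,Vt=np.linalg.svd((J-jc).T@(W-wc)); R=(U@Vt).T
    return R,wc-R@jc,W-(J@R.T+wc-R@jc),W
E
python3 - <<'E'
from h import *
R,t,e,W=fitjig([(343,348),(442,378),(500,178),(213,93),(183,193),(370,248),(400,150)],[(-110,40),(-110,-40),(45,-40),(45,185),(-35,185),(-35,40),(45,40)])
print(R,t,np.arctan2(R[1,0],R[0,0]),np.linalg.det(R)); print(np.round(e*1e3,1))
J=lambda x,y,z:np.r_[R@[x/1e3,y/1e3]+t,z/1e3]
d=np.load('pics/top0.npy')
# depth check
for uv in [(245,212),(246,190),(172,149),(300,225)]:
    print(uv,np.round(dep('top',[uv],d[uv[1],uv[0]]),4))
print('home mark',onz('top',[(255,183)],.015),'tip mark',onz('top',[(170,147)],.164), 'tip pred',J(0,194,164))
# box top outline
uv=np.array([(384,290),(440,303),(423,356),(373,341)])/3.5+[130,120]
for z in(.05,.015):
  W=onz('top',uv,z)[:,:2]; print('box jig',z,np.round(((W-t)@R)*1e3,1),np.round(((W-t)@R).mean(0)*1e3,1))
for nm,uv in dict(garnet=(284,201),fl=(295,172),penL=(234,140),penR=(276,161)).items():
  print(nm,np.round(((onz('top',[uv],.015)[0,:2]-t)@R)*1e3))
np.savez('jig.npz',R=R,t=t)
im=cv2.imread('pics/top0.png')
im=cv2.resize(im[120:280,130:350],None,fx=3.5,fy=3.5,interpolation=cv2.INTER_CUBIC)
for q in[(-110,40,15),(-110,-40,15),(45,-40,15),(45,40,15),(45,185,15),(-35,185,15),(0,194,164),(0,140,80),(0,0,15),(17,22,27),(-98,22,27),(17,-22,27),(-98,-22,27)]:
  p=(proj('top',[J(*q)])[0]-[130,120])*3.5+1.7; cv2.circle(im,tuple(int(v) for v in p),3,(0,255,255),-1)
cv2.imwrite('pics/top0fit.png',im)
E
```

```text
[[ 0.96701263  0.25472842]
 [-0.25472842  0.96701263]] [ 0.57185628 -0.32447678] -0.2575668489092202 1.0
[[ 0.3 -2.4]
 [ 1.1  2.3]
 [-0.4  3. ]
 [-1.1 -0.3]
 [ 0.9 -2.1]
 [ 1.5 -0.5]
 [-2.3  0.1]]
(245, 212) [[ 0.4944 -0.3026  0.0538]]
(246, 190) [[ 0.5526 -0.3037  0.017 ]]
(172, 149) [[ 0.6199 -0.1397  0.1766]]
(300, 225) [[ 4.674e-01 -4.469e-01 -4.000e-04]]
home mark [[ 0.57162729 -0.32633258  0.015     ]] tip mark [[ 0.62685293 -0.13266829  0.164     ]] tip pred [ 0.62127359 -0.13687633  0.164     ]
box jig 0.05 [[-62.4  20.4]
 [-60.  -20.1]
 [-99.1 -19.1]
 [-99.   17.5]] [-80.1  -0.3]
box jig 0.015 [[-60.   21.2]
 [-57.5 -20.7]
 [-98.1 -19.7]
 [-98.   18.3]] [-78.4  -0.2]
garnet [-23. -86.]
fl [ 57. -93.]
penL [93. 82.]
penR [ 71. -38.]
```

View pics/top0fit.png

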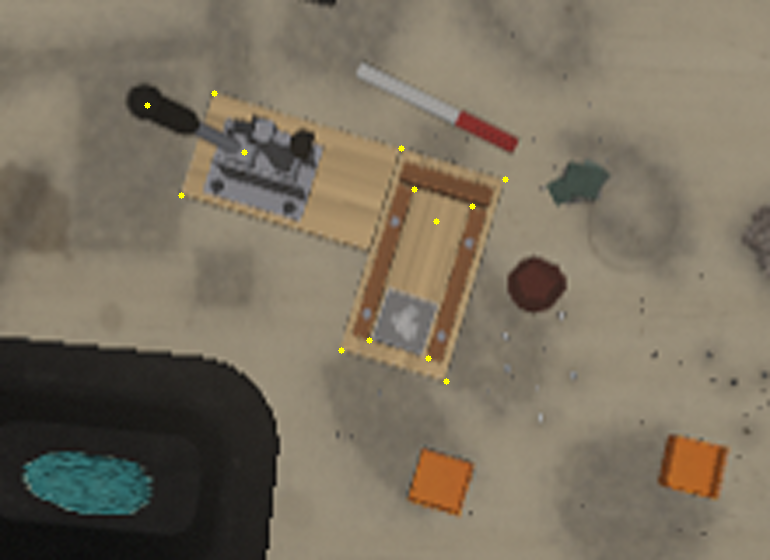

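```bash
cat >> h.py <<'E'
from scipy.spatial.transform import Rotation as Ro
HOME=np.array([.5725,-.3236]); TH=-.258
def jw(x,y,z):
    c,s=np.cos(TH),np.sin(TH); return np.r_[HOME+np.array([[c,-s],[s,c]])@[x/1e3,y/1e3],z/1e3]
def wj(p):
    c,s=np.cos(TH),np.sin(TH); q=np.array([[c,s],[-s,c]])@(np.array(p)[:2]-HOME); return np.r_[q,p[2]]*1e3
def plan(pts,yaw):
    s=env.observe(); R0=Ro.from_quat(s['ee_rot']); R1=Ro.from_euler('z',yaw)*Ro.from_euler('x',np.pi)
    tw=(R0.inv()*R1).as_rotvec()/np.radians(60)
    for p in pts: 
        d=R0.inv().apply(jw(*p)-s['tcp_pos']); print(p,'lin',np.round(d/.4,4),'twist',np.round(tw,4),'rows',round(max(np.linalg.norm(d)/.0625,np.linalg.norm(tw)*60/10.7),1))
def st():
    s=env.observe(); print('t',s['t'],'jig',np.round(wj(s['tcp_pos']),1),'yaw-TH',np.round(Ro.from_quat(s['ee_rot']).as_matrix()[:,0],3),'F',np.round(s['force'],1),'w',round(s['width'],4),'q',np.round(s['joint_pos'],2))
E
python3 -c "
from h import *
st(); plan([(-140,0,200),(-140,0,120)],TH)"
```

```text
t 1.0 jig [-221.7 -301.1  231.3] yaw-TH [ 0.893  0.45  -0.   ] F [-0.4 -0.  -0.3] w 0.0855 q [-1.22  0.22  1.61  0.    1.31 -0.11]
(-140, 0, 200) lin [ 0.652  -0.4281  0.0783] twist [ 1.000e-04 -0.000e+00  6.921e-01] rows 5.0
(-140, 0, 120) lin [ 0.652  -0.4281  0.2783] twist [ 1.000e-04 -0.000e+00  6.921e-01] rows 5.3
```

```bash
python3 -m creep '[{"linear":[0.65,-0.43,0.08],"twist":[0,0,0.69]},{"linear":[0.65,-0.43,0.08],"twist":[0,0,0.69]},{"linear":[0.65,-0.43,0.08],"twist":[0,0,0.69]},{"linear":[0.65,-0.43,0.08],"twist":[0,0,0.69]},{"linear":[0.65,-0.43,0.08],"twist":[0,0,0.69]},{"linear":[0.65,-0.43,0.08],"twist":[0,0,0.69]},{"linear":[0.65,-0.43,0.08],"twist":[0,0,0.69]},{"linear":[0.65,-0.43,0.08],"twist":[0,0,0.69]},{"linear":[0.65,-0.43,0.08],"twist":[0,0,0.69]}]' -1
python3 -c "
from h import *
st(); im,_=snap('top','top1');snap('scene','scene1')
plan([(-140,0,90),(-140,0,40),(-140,0,25)],TH)
cv2.imwrite('pics/top1c.png',cv2.resize(im[120:300,130:370,::-1],None,fx=3,fy=3))"
```

```text
t: 2.12
tcp_pos: [0.4356, -0.2889, 0.1995]
ee_rot: [0.992, -0.129, 0.0, 0.0]
force: [-0.3, 0.1, 0.6]
width: -0.0001
t 2.125 jig [-141.2   -1.4  199.5] yaw-TH [ 0.967 -0.255  0.   ] F [-0.3  0.1  0.6] w -0.0001 q [-0.72  0.03  1.88 -0.    1.23  1.11]
(-140, 0, 90) lin [ 0.0031 -0.0028  0.2736] twist [ 0.0002 -0.0002  0.0003] rows 1.8
(-140, 0, 40) lin [ 0.0031 -0.0028  0.3986] twist [ 0.0002 -0.0002  0.0003] rows 2.6
(-140, 0, 25) lin [ 0.0031 -0.0028  0.4361] twist [ 0.0002 -0.0002  0.0003] rows 2.8
```

View pics/top1c.png

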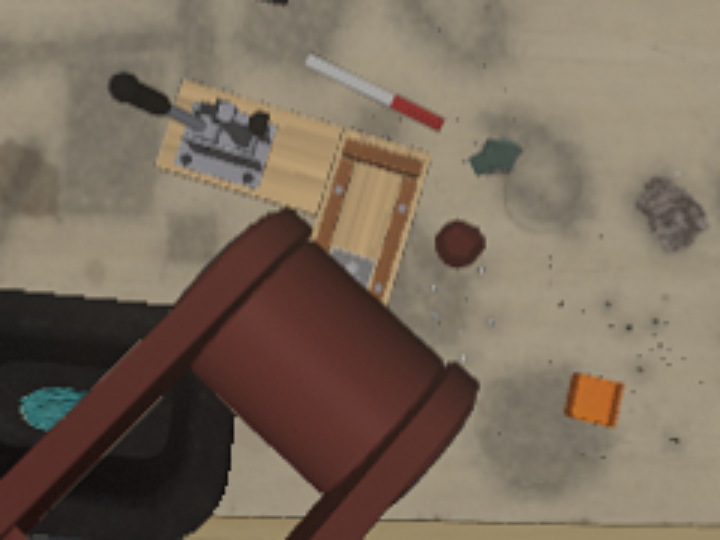

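View pics/scene1.png

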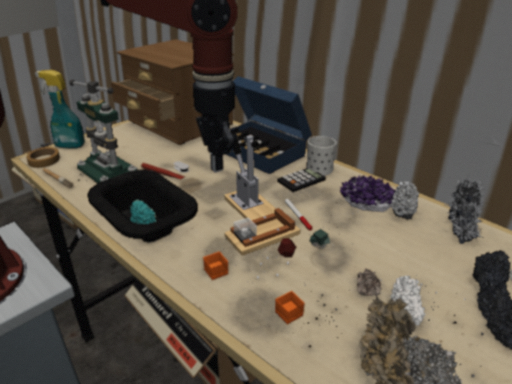

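```bash
python3 -c "
from h import *
im=cv2.imread('pics/scene1.png')[110:270,170:350]; im=cv2.resize(im,None,fx=4,fy=4,interpolation=cv2.INTER_CUBIC)
P=[jw(*q) for q in[(-110,40,15),(-110,-40,15),(45,-40,15),(45,40,15),(45,185,15),(-35,185,15),(0,194,164),(0,140,80),(0,0,15),(17,-22,27),(-98,-22,27),(-80,0,50)]]+[env.observe()['tcp_pos']]
for p in (proj('scene',P)-[170,110])*4+1.5: cv2.circle(im,tuple(int(v) for v in p),3,(0,255,255),-1)
cv2.imwrite('pics/s1f.png',im)"
```

```text
(no output)
```

View pics/s1f.png

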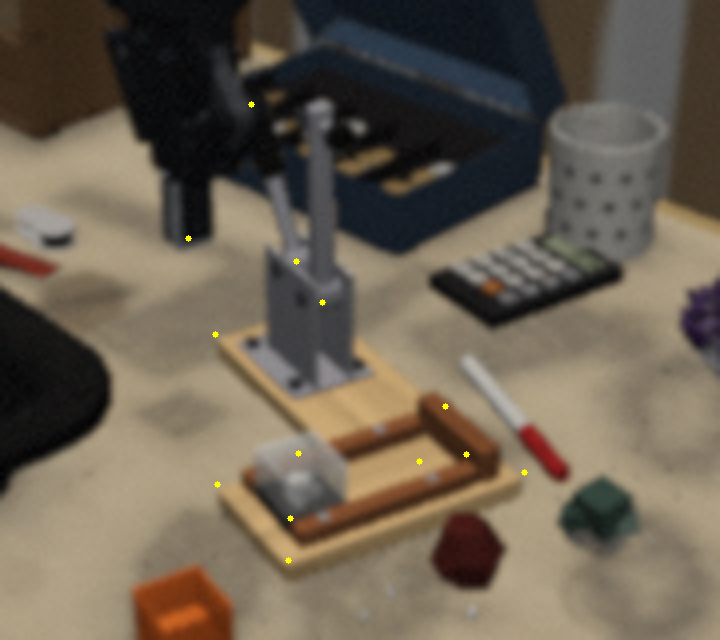

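```bash
python3 -m creep '[{"linear":[0.003,-0.003,0.15],"twist":[0,0,0]},{"linear":[0.003,-0.003,0.28],"twist":[0,0,0]},{"linear":[0.003,-0.003,0.36],"twist":[0,0,0]},{"linear":[0.003,-0.003,0.41],"twist":[0,0,0]},{"linear":[0.003,-0.003,0.435],"twist":[0,0,0]},{"linear":[0.003,-0.003,0.435],"twist":[0,0,0]},{"linear":[0.003,-0.003,0.435],"twist":[0,0,0]}]'
python3 -c "
from h import *
st(); snap('scene','scene2')
plan([(-115,0,25),(-38,0,25)],TH)
im=cv2.imread('pics/scene2.png')[110:270,170:350]; im=cv2.resize(im,None,fx=4,fy=4,interpolation=cv2.INTER_CUBIC)
cv2.imwrite('pics/s2.png',im)"
```

```text
t: 3.1
tcp_pos: [0.4384, -0.2876, 0.0265]
ee_rot: [0.992, -0.128, 0.001, 0.001]
force: [0.2, -0.8, 0.2]
width: 0.0001
t 3.1 jig [-138.9    0.6   26.5] yaw-TH [ 0.967 -0.253  0.002] F [ 0.2 -0.8  0.2] w 0.0001 q [-0.71  0.28  1.98  0.    0.88  1.11]
(-115, 0, 25) lin [0.0595 0.0018 0.0041] twist [ 0.0011 -0.0022  0.002 ] rows 0.4
(-38, 0, 25) lin [0.252  0.0022 0.0046] twist [ 0.0011 -0.0022  0.002 ] rows 1.6
```

View pics/s2.png

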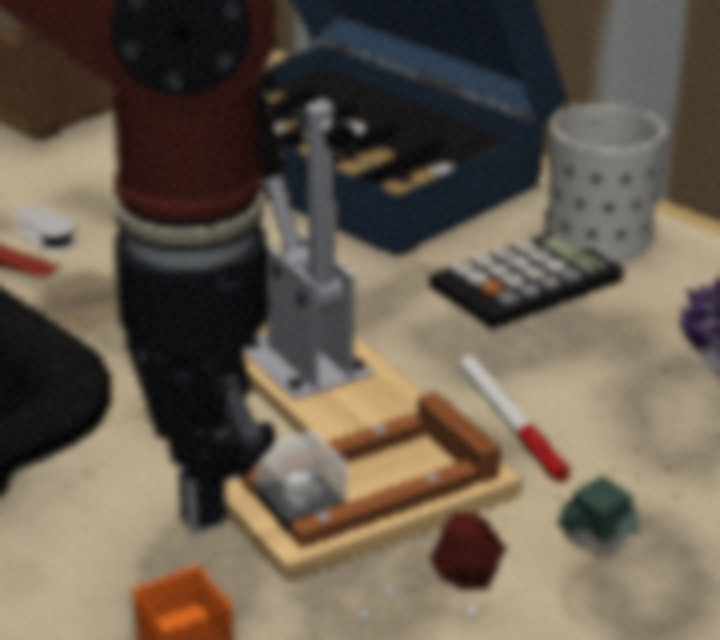

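```bash
python3 -m creep '[{"linear":[0.04,0.0,0.003],"twist":[0,0,0]},{"linear":[0.06,0.0,0.003],"twist":[0,0,0]},{"linear":[0.075,0.0,0.003],"twist":[0,0,0]},{"linear":[0.09,0.0,0.003],"twist":[0,0,0]},{"linear":[0.105,0.0,0.003],"twist":[0,0,0]},{"linear":[0.12,0.0,0.003],"twist":[0,0,0]},{"linear":[0.135,0.0,0.003],"twist":[0,0,0]},{"linear":[0.15,0.0,0.003],"twist":[0,0,0]},{"linear":[0.165,0.0,0.003],"twist":[0,0,0]},{"linear":[0.18,0.0,0.003],"twist":[0,0,0]},{"linear":[0.195,0.0,0.003],"twist":[0,0,0]},{"linear":[0.195,0.0,0.003],"twist":[0,0,0]}]'
python3 -c "
from h import *
st(); snap('scene','scene3')
plan([(-38,0,25),(-30,0,25)],TH)
im=cv2.imread('pics/scene3.png')[110:270,170:350]; im=cv2.resize(im,None,fx=4,fy=4,interpolation=cv2.INTER_CUBIC)
cv2.imwrite('pics/s3.png',im)"
```

```text
t: 4.65
tcp_pos: [0.5137, -0.3067, 0.0243]
ee_rot: [0.992, -0.127, 0.0, 0.0]
force: [-0.1, 0.2, 0.8]
width: 0.0005
t 4.65 jig [-61.2   1.3  24.3] yaw-TH [ 0.968 -0.253  0.001] F [-0.1  0.2  0.8] w 0.0005 q [-0.66  0.41  1.8   0.    0.93  1.17]
(-38, 0, 25) lin [ 0.0589  0.0035 -0.0019] twist [ 0.0001 -0.0004  0.0022] rows 0.4
(-30, 0, 25) lin [ 0.0789  0.0036 -0.0019] twist [ 0.0001 -0.0004  0.0022] rows 0.5
```

View pics/s3.png

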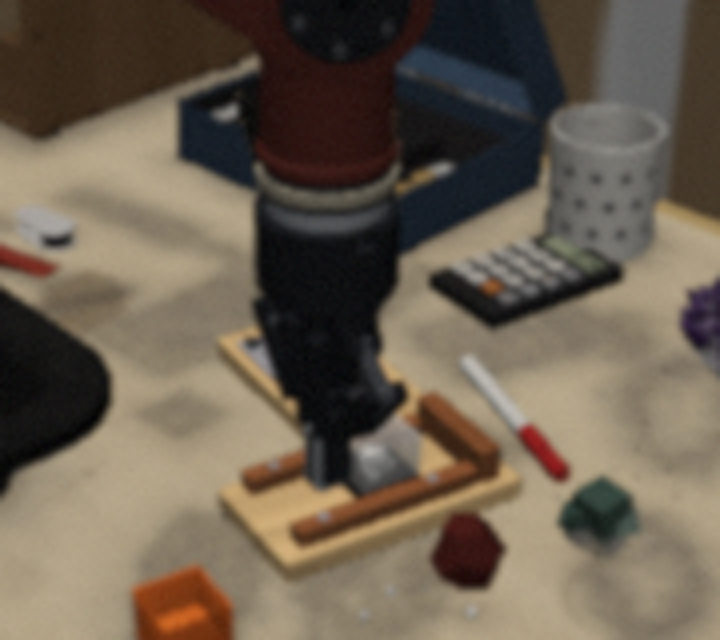

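The box slides along in the channel, now at about zoomed (385,460). I continue slowly.

```bash
python3 -m creep '[{"linear":[0.012,0.002,0],"twist":[0,0,0]},{"linear":[0.024,0.003,0],"twist":[0,0,0]},{"linear":[0.036,0.003,0],"twist":[0,0,0]},{"linear":[0.048,0.003,0],"twist":[0,0,0]},{"linear":[0.06,0.003,0],"twist":[0,0,0]},{"linear":[0.066,0.003,0],"twist":[0,0,0]},{"linear":[0.07,0.003,0],"twist":[0,0,0]},{"linear":[0.07,0.003,0],"twist":[0,0,0]}]'
python3 -c "
from h import *
st()"
python3 -m creep '[{"linear":[0.003,0,0],"twist":[0,0,0]},{"linear":[0.006,0,0],"twist":[0,0,0]},{"linear":[0.006,0,0],"twist":[0,0,0]}]'
python3 -c "
from h import *
st(); snap('scene','scene4')
im=cv2.imread('pics/scene4.png')[150:250,210:320]; im=cv2.resize(im,None,fx=6,fy=6,interpolation=cv2.INTER_CUBIC)
cv2.imwrite('pics/s4.png',im)"
```

```text
t: 5.7
tcp_pos: [0.5399, -0.3147, 0.0241]
ee_rot: [0.992, -0.128, 0.0, 0.0]
force: [0.3, -0.0, -0.2]
width: -0.0002
t 5.7 jig [-33.8   0.3  24.1] yaw-TH [ 0.967 -0.253  0.   ] F [ 0.3 -0.  -0.2] w -0.0002 q [-0.64  0.46  1.73  0.    0.95  1.19]
t: 6.08
tcp_pos: [0.5422, -0.3153, 0.0241]
ee_rot: [0.992, -0.128, 0.0, 0.0]
force: [0.4, -0.0, 0.0]
width: -0.0001
t 6.075 jig [-31.4   0.3  24.1] yaw-TH [ 0.967 -0.253  0.   ] F [ 0.4 -0.   0. ] w -0.0001 q [-0.64  0.46  1.72  0.    0.95  1.19]
```

View pics/s4.png

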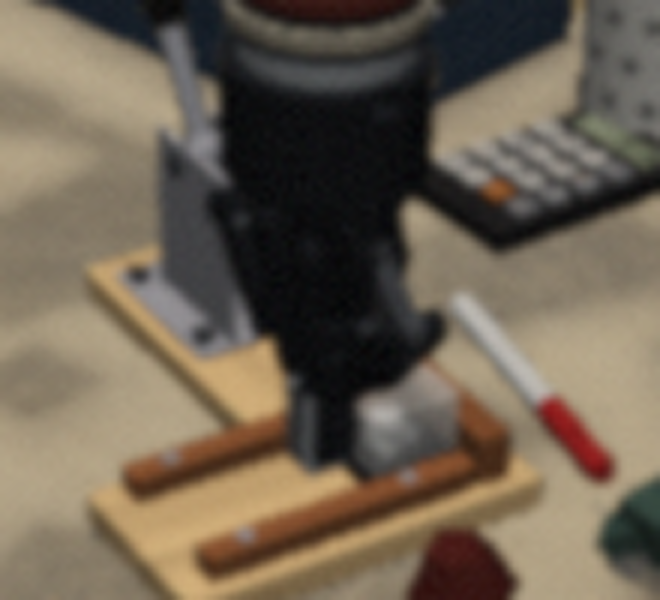

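Near the stop, but there is no force rise yet. I continue in 1 mm steps, reading the force.

```bash
for i in 1; do python3 -m creep '[{"linear":[0.0025,0,0],"twist":[0,0,0]},{"linear":[0.005,0,0],"twist":[0,0,0]},{"linear":[0.005,0,0],"twist":[0,0,0]}]'; done
python3 -m creep '[{"linear":[0.0025,0,0],"twist":[0,0,0]},{"linear":[0.0025,0,0],"twist":[0,0,0]}]'
python3 -c "
from h import *
st()"
```

```text
t: 6.5
tcp_pos: [0.5425, -0.3153, 0.0241]
ee_rot: [0.992, -0.127, -0.002, -0.001]
force: [-5.1, 1.8, 5.1]
width: 0.0002
t: 6.75
tcp_pos: [0.5425, -0.3153, 0.0241]
ee_rot: [0.992, -0.127, -0.003, -0.001]
force: [-8.2, 1.7, 6.5]
width: 0.0001
t 6.75 jig [-31.1   0.4  24.1] yaw-TH [ 0.968 -0.253 -0.006] F [-8.2  1.7  6.5] w 0.0001 q [-0.64  0.47  1.72 -0.    0.96  1.19]
```

The force rose to 8 N with the tool blocked, about 1 mm from where the fit predicts home. I back off and check.

```bash
python3 -m creep '[{"linear":[-0.03,0,0],"twist":[0,0,0]},{"linear":[-0.09,0,0],"twist":[0,0,0]},{"linear":[-0.12,0,-0.12],"twist":[0,0,0]},{"linear":[-0.12,0,-0.27],"twist":[0,0,0]},{"linear":[-0.12,0,-0.42],"twist":[0,0,0]},{"linear":[-0.12,0,-0.57],"twist":[0,0,0]},{"linear":[-0.12,0,-0.64],"twist":[0,0,0]},{"linear":[-0.12,0,-0.64],"twist":[0,0,0]}]'
python3 -c "
from h import *
st(); im,_=snap('scene','scene5'); snap('top','top5')
plan([(0,245,270)],TH+np.pi/2)
im=cv2.imread('pics/scene5.png')[180:250,210:320]; im=cv2.resize(im,None,fx=7,fy=7,interpolation=cv2.INTER_CUBIC)
for q in [(-19,-19,50),(19,-19,50),(19,19,50),(-19,19,50),(19,-40,37)]:
  p=(proj('scene',[jw(*q)])[0]-[210,180])*7+3; cv2.circle(im,tuple(int(v) for v in p),3,(0,255,255),-1)
cv2.imwrite('pics/s5.png',im)"
```

```text
t: 7.75
tcp_pos: [0.5003, -0.3051, 0.2839]
ee_rot: [0.992, -0.128, 0.004, 0.002]
force: [-0.1, 0.4, -0.6]
width: 0.0001
t 7.75 jig [-74.6  -0.6 283.9] yaw-TH [ 0.967 -0.253  0.008] F [-0.1  0.4 -0.6] w 0.0001 q [-0.67  0.09  1.66  0.    1.39  1.16]
(0, 245, 270) lin [ 0.194  -0.6109  0.0223] twist [-1.0000e-03  2.0000e-04 -1.4979e+00] rows 8.4
```

View pics/s5.png

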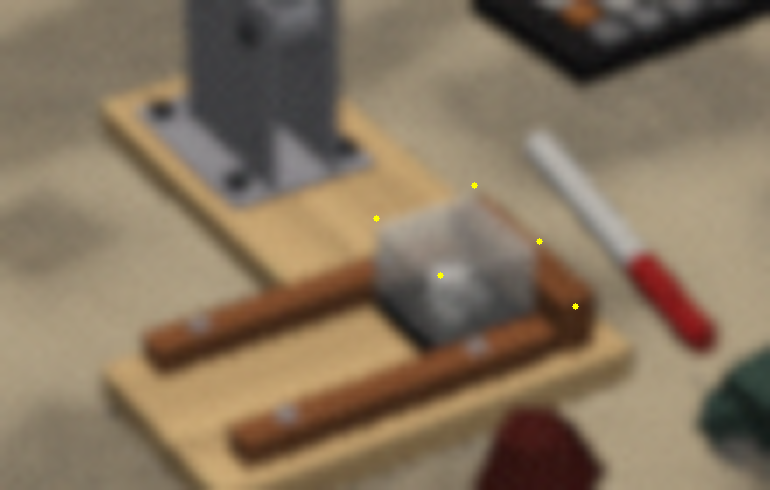

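View pics/top5.png

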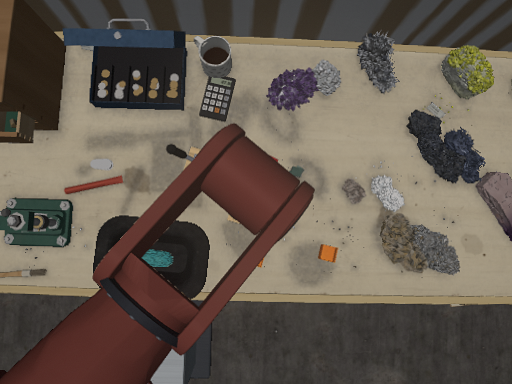

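The box sits square in the channel against the stop (zoomed (460,260)). Now I swing over to the lever's far side.

```bash
python3 -m creep '[{"linear":[0.194,-0.61,0.022],"twist":[0,0,-0.9]},{"linear":[0.194,-0.61,0.022],"twist":[0,0,-0.9]},{"linear":[0.194,-0.61,0.022],"twist":[0,0,-0.9]},{"linear":[0.194,-0.61,0.022],"twist":[0,0,-0.9]},{"linear":[0.194,-0.61,0.022],"twist":[0,0,-0.9]},{"linear":[0.194,-0.61,0.022],"twist":[0,0,-0.9]},{"linear":[0.194,-0.61,0.022],"twist":[0,0,-0.9]}]'
python3 -c "
from h import *
st(); plan([(0,245,270)],TH+np.pi/2)"
```

```text
t: 8.72
tcp_pos: [0.6343, -0.0879, 0.2693]
ee_rot: [0.942, 0.335, -0.001, -0.001]
force: [-0.4, -0.2, 0.4]
width: 0.0002
t 8.725 jig [ -0.4 243.7 269.3] yaw-TH [ 0.775  0.631 -0.002] F [-0.4 -0.2  0.4] w 0.0002 q [-0.25  0.22  1.53 -0.    1.39  0.64]
(0, 245, 270) lin [ 0.0033 -0.0012 -0.0019] twist [-0.0029  0.0012 -0.601 ] rows 3.4
```

```bash
python3 -m creep '[{"linear":[0.003,-0.001,0],"twist":[0,0,-0.6]},{"linear":[0.003,-0.001,0],"twist":[0,0,-0.6]},{"linear":[0.003,-0.001,0.0],"twist":[0,0,-0.6]},{"linear":[0.003,-0.001,0],"twist":[0,0,-0.6]},{"linear":[0.003,-0.001,0],"twist":[0,0,-0.6]}]'
python3 -c "
from h import *
st(); im,_=snap('top','top6');snap('scene','scene6')
print([(r['centre'],r['conf']) for r in env.mark_of('scene','lever_tip')], proj('scene',[jw(0,194,164)]))
plan([(0,245,150),(0,220,150),(0,150,150),(0,140,150),(0,130,150)],TH+np.pi/2)
im=cv2.imread('pics/scene6.png')[100:250,150:330]; im=cv2.resize(im,None,fx=4,fy=4,interpolation=cv2.INTER_CUBIC)
cv2.imwrite('pics/s6.png',im)"
```

```text
t: 9.35
tcp_pos: [0.6354, -0.0876, 0.2709]
ee_rot: [0.793, 0.609, -0.0, -0.0]
force: [-0.4, 0.4, 0.2]
width: 0.0004
t 9.35 jig [  0.6 244.2 270.9] yaw-TH [ 0.257  0.966 -0.   ] F [-0.4  0.4  0.2] w 0.0004 q [-0.25  0.22  1.53 -0.    1.39  0.01]
[([236.6, 136.5], 0.84), ([275.4, 227.3], 0.5)] [[232.59271834 135.75119536]]
(0, 245, 150) lin [ 2.000e-04 -1.800e-03  3.028e-01] twist [-0.0003 -0.     -0.0003] rows 1.9
(0, 220, 150) lin [-0.0623 -0.0018  0.3028] twist [-0.0003 -0.     -0.0003] rows 2.0
(0, 150, 150) lin [-0.2373 -0.0018  0.3028] twist [-0.0003 -0.     -0.0003] rows 2.5
(0, 140, 150) lin [-0.2623 -0.0018  0.3028] twist [-0.0003 -0.     -0.0003] rows 2.6
(0, 130, 150) lin [-0.2873 -0.0017  0.3028] twist [-0.0003 -0.     -0.0003] rows 2.7
```

View pics/s6.png

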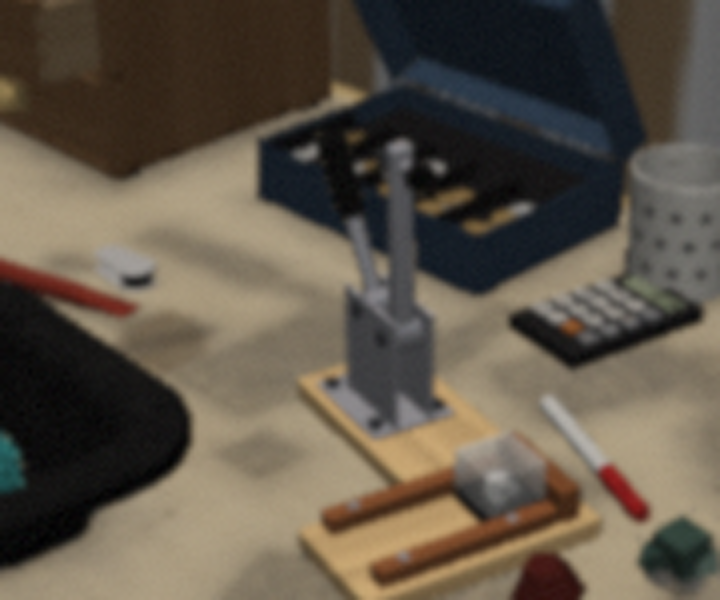

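View pics/top6.png

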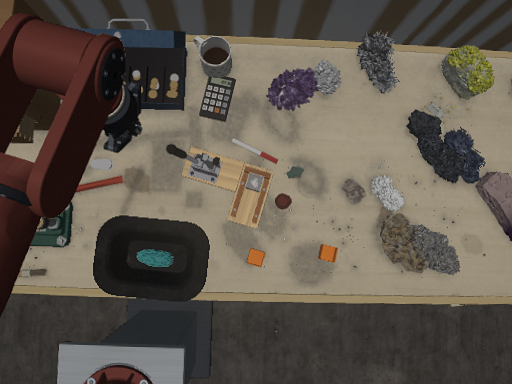

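```bash
python3 -c "
from h import *
im=cv2.imread('pics/top6.png')[130:240,155:285]; im=cv2.resize(im,None,fx=6,fy=6,interpolation=cv2.INTER_CUBIC)
for q in [(-19,-19,50),(19,-19,50),(19,19,50),(-19,19,50),(0,194,164),(0,140,80),(0,110,199),(45,-40,15),(-110,-40,15),(-110,40,15),(45,185,15),(-35,185,15)]:
  p=(proj('top',[jw(*q)])[0]-[155,130]+.5)*6; cv2.circle(im,tuple(int(v) for v in p),3,(0,255,255),-1)
cv2.imwrite('pics/t6.png',im)"
```

```text
(no output)
```

View pics/t6.png

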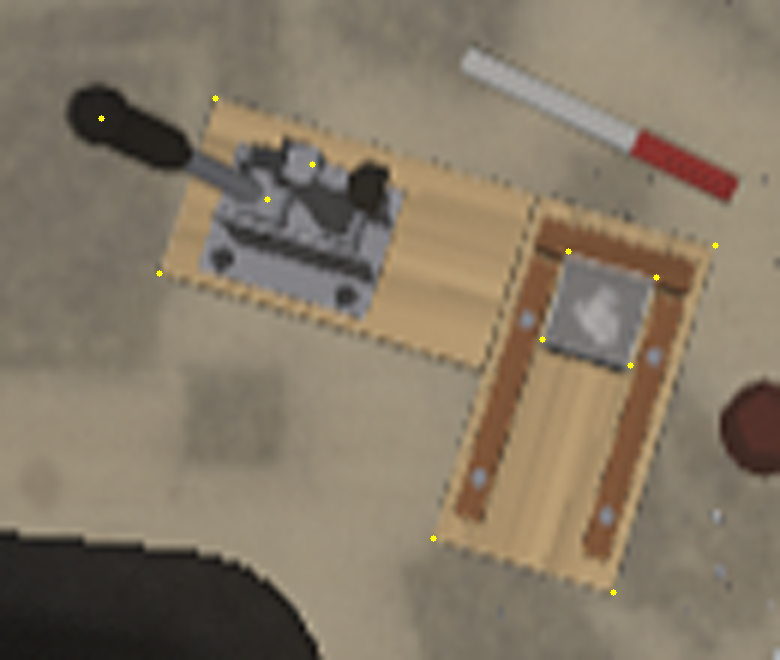

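The top view confirms the box at home: its outline matches the predicted corners. The lever is at zoomed (100,115), where expected. Descending beside the lever.

```bash
python3 -m creep '[{"linear":[0,-0.002,0.1],"twist":[0,0,0]},{"linear":[0,-0.002,0.2],"twist":[0,0,0]},{"linear":[0,-0.002,0.27],"twist":[0,0,0]},{"linear":[0,-0.002,0.3],"twist":[0,0,0]},{"linear":[0,-0.002,0.3],"twist":[0,0,0]},{"linear":[-0.04,-0.002,0.3],"twist":[0,0,0]},{"linear":[-0.06,-0.002,0.3],"twist":[0,0,0]},{"linear":[-0.08,-0.002,0.3],"twist":[0,0,0]},{"linear":[-0.10,-0.002,0.3],"twist":[0,0,0]},{"linear":[-0.10,-0.002,0.3],"twist":[0,0,0]}]'
python3 -c "
from h import *
st(); snap('scene','scene7')
plan([(0,160,150),(0,140,150)],TH+np.pi/2)
im=cv2.imread('pics/scene7.png')[80:250,150:330]; im=cv2.resize(im,None,fx=3.5,fy=3.5,interpolation=cv2.INTER_CUBIC)
cv2.imwrite('pics/s7.png',im)"
```

```text
t: 10.75
tcp_pos: [0.6279, -0.1207, 0.1555]
ee_rot: [0.792, 0.611, 0.005, -0.001]
force: [1.4, 13.2, 10.5]
width: -0.0001
t 10.75 jig [  1.8 210.3 155.5] yaw-TH [0.254 0.967 0.01 ] F [ 1.4 13.2 10.5] w -0.0001 q [-0.3   0.31  1.64  0.01  1.18 -0.05]
(0, 160, 150) lin [-0.1263 -0.0046  0.0121] twist [ 0.0042 -0.0097  0.0011] rows 0.8
(0, 140, 150) lin [-0.1763 -0.0046  0.0116] twist [ 0.0042 -0.0097  0.0011] rows 1.1
```

View pics/s7.png

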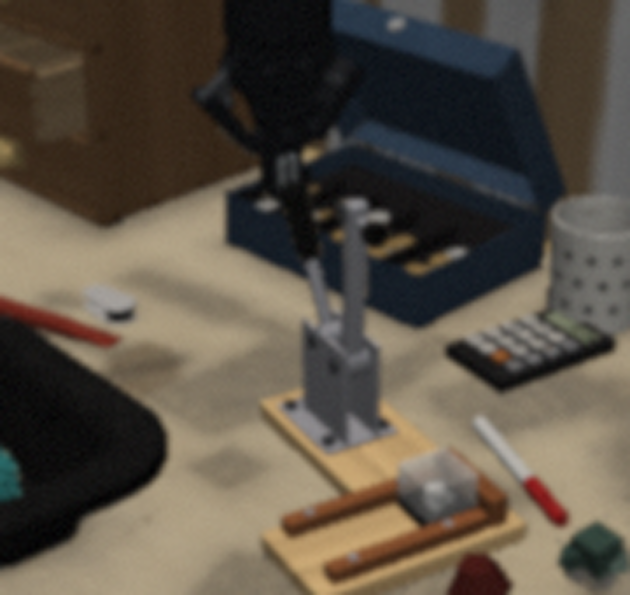

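The finger bears on the grip (13 N level). I push on past centre.

```bash
python3 -m creep '[{"linear":[-0.02,0,0],"twist":[0,0,0]},{"linear":[-0.04,0,0],"twist":[0,0,0]},{"linear":[-0.06,0,0],"twist":[0,0,0]},{"linear":[-0.08,0,0],"twist":[0,0,0]},{"linear":[-0.08,0,0],"twist":[0,0,0]}]'
python3 -c "
from h import *
st(); snap('scene','scene8')
plan([(0,160,150),(0,140,150)],TH+np.pi/2)
im=cv2.imread('pics/scene8.png')[80:250,150:330]; im=cv2.resize(im,None,fx=3.5,fy=3.5,interpolation=cv2.INTER_CUBIC)
cv2.imwrite('pics/s8.png',im)"
```

```text
t: 11.42
tcp_pos: [0.6175, -0.1566, 0.1522]
ee_rot: [0.792, 0.611, 0.0, 0.001]
force: [0.7, 1.1, 0.5]
width: 0.0001
t 11.425 jig [  0.9 172.9 152.2] yaw-TH [ 0.254  0.967 -0.   ] F [0.7 1.1 0.5] w 0.0001 q [-0.36  0.31  1.65 -0.    1.18 -0.1 ]
(0, 160, 150) lin [-0.0324 -0.0015  0.0043] twist [0.0009 0.0004 0.0015] rows 0.2
(0, 140, 150) lin [-0.0824 -0.0016  0.0043] twist [0.0009 0.0004 0.0015] rows 0.5
```

View pics/s8.png

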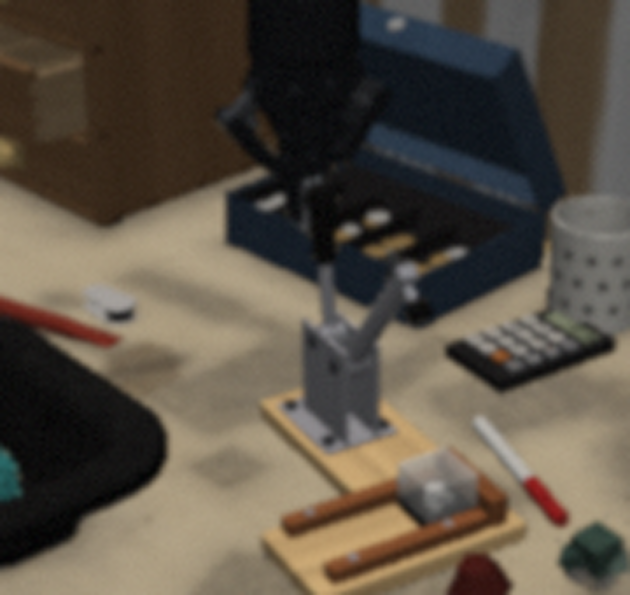

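The lever is nearly upright and the arm is swinging over (zoomed (400,280)). I continue past centre.

```bash
python3 -m creep '[{"linear":[-0.015,0,0],"twist":[0,0,0]},{"linear":[-0.03,0,0],"twist":[0,0,0]},{"linear":[-0.045,0,0],"twist":[0,0,0]},{"linear":[-0.06,0,0],"twist":[0,0,0]},{"linear":[-0.075,0,0],"twist":[0,0,0]},{"linear":[-0.08,0,0],"twist":[0,0,0]},{"linear":[-0.08,0,0],"twist":[0,0,0]}]'
python3 -c "
from h import *
st(); snap('scene','scene9')
im=cv2.imread('pics/scene9.png')[80:250,150:330]; im=cv2.resize(im,None,fx=3.5,fy=3.5,interpolation=cv2.INTER_CUBIC)
cv2.imwrite('pics/s9.png',im)"
```

```text
t: 12.35
tcp_pos: [0.6089, -0.187, 0.1513]
ee_rot: [0.792, 0.611, 0.0, -0.0]
force: [0.1, -0.1, -0.1]
width: 0.0002
t 12.35 jig [  0.4 141.4 151.3] yaw-TH [0.253 0.967 0.   ] F [ 0.1 -0.1 -0.1] w 0.0002 q [-0.41  0.32  1.65  0.    1.18 -0.15]
```

View pics/s9.png

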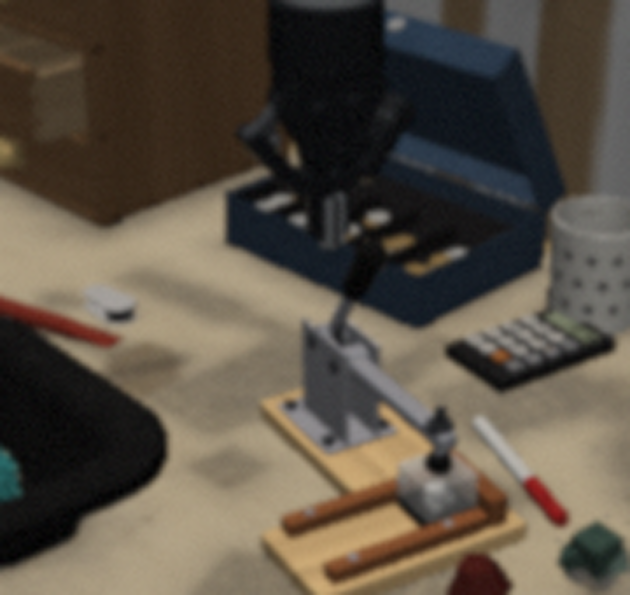

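The lever has snapped over (zoomed (365,265)) and the pad is down on the box (437,460). I move clear and check.

```bash
python3 -m creep '[{"linear":[0.05,0,0],"twist":[0,0,0]},{"linear":[0.15,0,-0.05],"twist":[0,0,0]},{"linear":[0.25,0,-0.15],"twist":[0,0,0]},{"linear":[0.3,0,-0.28],"twist":[0,0,0]},{"linear":[0.3,0,-0.35],"twist":[0,0,0]},{"linear":[0.3,0,-0.35],"twist":[0,0,0]},{"linear":[0.3,0,-0.35],"twist":[0,0,0]},{"linear":[0.3,0,-0.35],"twist":[0,0,0]}]'
python3 -c "
from h import *
st(); snap('scene','scene10'); snap('top','top10')
a=cv2.imread('pics/scene10.png')[110:250,190:330]; a=cv2.resize(a,(560,560),interpolation=cv2.INTER_CUBIC); cv2.imwrite('pics/s10.png',a)
for n in('top10',):
  im=cv2.imread('pics/top10.png')[130:240,155:310]; im=cv2.resize(im,None,fx=5,fy=5,interpolation=cv2.INTER_CUBIC)
  for q in [(-19,-19,50),(19,-19,50),(19,19,50),(-19,19,50),(0,86,164)]:
    p=(proj('top',[jw(*q)])[0]-[155,130]+.5)*5; cv2.circle(im,tuple(int(v) for v in p),2,(0,255,255),-1)
  cv2.imwrite('pics/t10.png',im)
a=cv2.imread('pics/top0.png').astype(int);b=cv2.imread('pics/top10.png').astype(int)
for k,(u,v) in dict(garnet=(284,201),fl=(295,172),pen=(255,150)).items():
  print(k,np.abs(a-b)[v-14:v+14,u-14:u+14].mean())"
```

```text
t: 13.4
tcp_pos: [0.638, -0.0704, 0.2882]
ee_rot: [0.792, 0.611, -0.002, -0.002]
force: [0.3, 0.2, 0.1]
width: 0.0
t 13.4 jig [ -1.3 261.5 288.2] yaw-TH [ 0.253  0.967 -0.   ] F [0.3 0.2 0.1] w 0.0 q [-0.22  0.22  1.51  0.    1.42  0.04]
garnet 3.0778061224489797
fl 2.9672619047619047
pen 3.363095238095238
```

View pics/s10.png

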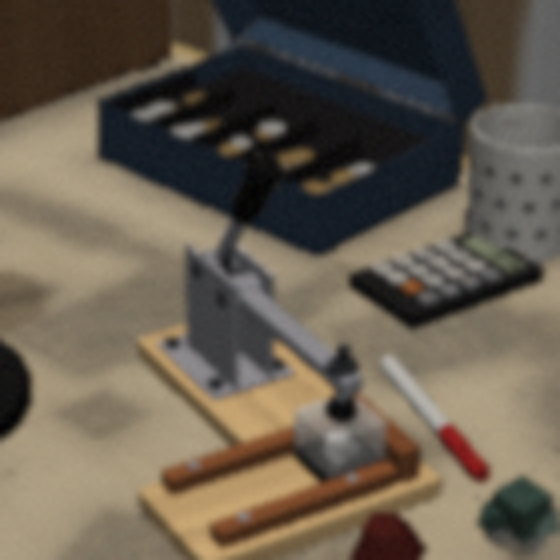

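View pics/t10.png

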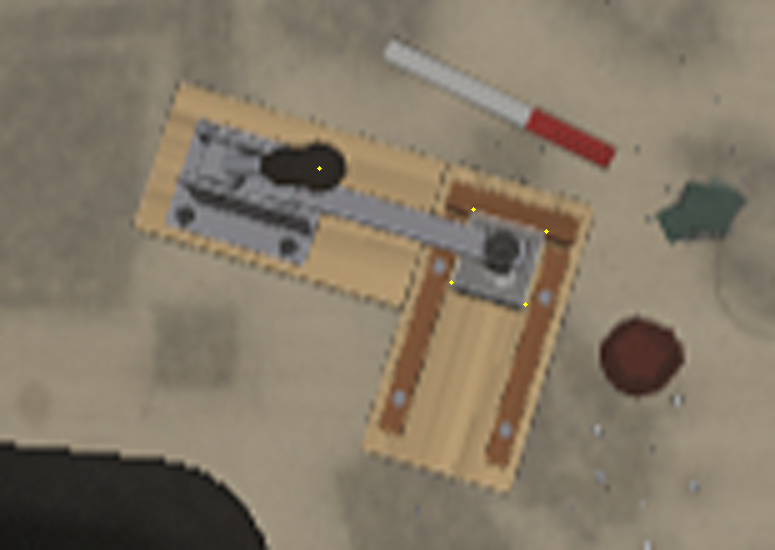

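The box is still home against the stop. The pad sits on its top (zoomed (500,250)), the lever is at its closed position, and the stones and pen have not moved. Handing in.

```bash
python3 -c "
from h import *
print(env.hand_in())"
```

```text
the job is handed in; nothing more can be done
None
```

The box is pressed in the jig and the job is handed in. I pushed the clear box along the channel with shut fingers until it was blocked at the end stop, at about 8 N. Then I pushed the lever over from its far side by the grip, it snapped closed, and I moved clear. It took about 13.4 s on the robot's clock.

**Last checks:**
- **Box and clamp:** the top view shows the box's outline at home against the stop, the pad on its top and the lever tip where it belongs when closed.
- **Stones and pen:** all three look unchanged from the first picture.
- **Forces:** the readings taken after each move peaked at about 17 N, during the lever push.

**Disagreement:** positions projected into the scene camera came out 2–4 px off. I relied on the top camera and the contact at the stop, which agreed to about 1 mm.

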